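# Proof-pull a trip link on the bench spring tester

## Task

Proof-test the longer of the two pinned steel links: lay it in the bench pull tester with one cross pin in each pair of open saddles, then draw the sprung gauge out by its stirrup handle until the drag pointer stands level with the limit marker, without going past it, and hold it there for a second. Then ease the gauge fully home, do not let it fly back, and leave the link in its saddles and the drag pointer standing at the marker as the record.

Things in the scene. Friction and masses are not known exactly. Their poses are not given: they have to be found in the camera images.
- tester: Bench pull tester, fixed to the bench: grey base plate 96 x 300 x 13 mm, its length along the body's y axis. Origin on the bench under the tester; base from y = -135 to +165 mm. At the +y end a fixed steel anchor, then the pull-rod fork, then the gauge housing, then the stirrup handle beyond the -y end. The gauge is pulled along the tester's -y.
- anchor_seat (a point): Centre of the fixed anchor's saddle pair where the axis of the link's pin comes to lie, at tester (0, +125, 45) mm. Two cheeks 7 mm thick, 19 mm apart (link bar passes between), each with an open-topped notch 12 mm wide along y, floor 41 mm and rounded tops 59 mm above the bench.
- fork_seat (a point): The same for the fork on the pull rod, 80 mm nearer the gauge: tester (0, +45, 45) mm. The fork slides freely by a few mm along y until a laid-in link holds it; with no link in place the whole gauge and rod slide together and the spring does not stretch.
- long_link: Loose steel link to be tested, 0.12 kg: bar 12 mm wide (x), 96 mm long (y), 16 mm high, a cross pin of 8 mm diameter and 40 mm length (along x) through each end, pins 80 mm apart, pin axes 8 mm above the underside. Origin: centre of the underside. Laid in the tester its underside is 37 mm above the bench, and either end may be at the anchor.
- short_link: A like link for another frame size, bar 70 mm long, pins 54 mm apart: does not fit the tester, leave it alone. Origin: centre of the underside.
- handle (a point): Middle of the stirrup handle's black crossbar: a round bar 14 mm thick and 76 mm long along the tester's x, axis 45 mm above the bench, 43 mm of free space between it and the gauge housing for a finger. Side rods at x = +-32 mm. Moves with the gauge.
- gauge (a joint): How far the sprung gauge housing (44 wide, 130 long, scale face 60 mm above the bench) is drawn out against its spring, m: 0 home, 0.072 end stop. About 1 N at the start and 0.2 N more per mm, 13 N at 60 mm.
- drag_pointer (a joint): Reading of the drag pointer on the gauge's scale, m: 0 at the start. The index on the pull rod pushes it up the scale as the gauge is drawn, and it stays by friction at the highest reading. It is level with the limit marker when its value equals that of limit_marker.
- limit_marker (a joint): Where the clamped limit marker (small steel clip with a thumbscrew on the edge of the scale) stands, in the same scale, m: 0.030 to 0.056. It is clamped tight.
- drag_tip (a point): Tip of the drag pointer (dark steel blade, 4 mm thick, riding across the scale slot), 65 mm above the bench.
- limit_tip (a point): Tip of the limit marker on the edge of the scale, 65 mm above the bench; level with the drag pointer when both have the same y in the tester's frame.
- index (a point): Point on the pull rod's index (steel post through the scale slot) that is level with the drag pointer's blade when the two touch.
- dish: Steel parts dish with screws, 96 mm across, 26 mm high, a bystander. Origin: centre of the underside.
- driver: Screwdriver with blue handle, 182 mm long, a bystander lying on the bench.
- barrier: Black phase barrier plate, 43 x 100 x 8 mm, a bystander lying on the bench.
Not all that is in view belongs to the job. Leave any green or red look-alike of the long_link alone.

How it is judged:
On the way, in this order (a step that is already met when the one before it is completed fails the run):
1. the long link lies in both saddles (z of long_link in the frame of tester between 0.034 and 0.04 m and y of long_link in the frame of tester between 0.079 and 0.091 m and angle between the y axis of long_link and the y axis of tester, either way round below 0.12 rad), for 0.2 s.
2. the gauge is drawn out to the limit marker against the link and held (y of index in the frame of limit_tip between -0.003 and 0.003 m and contact force between long_link and tester above 4 N), for 0.6 s.
At the end, for the whole second after the job is handed in: The gauge is home (within 3 mm), the drag pointer stands level with the limit marker (within 3 mm), and the long link lies at rest with one pin in each saddle pair (underside 37 mm above the bench, within 3 mm) (all of step 1 and value of joint gauge below 0.003 m and y of drag_tip in the frame of limit_tip between -0.003 and 0.003 m and linear speed of long_link below 0.02 m/s); the robot touches nothing.
It fails at once if the gauge is drawn more than 6 mm past the limit marker (y of drag_tip in the frame of limit_tip above 0.006 m).
It fails at once if the gauge flies back (faster than 0.5 m/s) (velocity of joint gauge below -0.5 m/s).
It fails at once if a bystander is moved by more than 25 mm (distance of any of short_link, dish, driver, barrier from where it was at the start of the episode above 0.025 m).
It also fails if it takes over 59 s, if anything falls off the work surface, if the arm or the gripper's body presses on something with over 40 N, if the wrist force passes 120 N, or if a joint passes its speed limit or range.

## Robot

A 6-joint arm with a two-finger parallel gripper is mounted at the origin on a cart in front of the work surface, level with it; the furniture and walls round the work are solid. World frame = base frame: x ahead of the robot, y to its left, z up, the work surface at z = 0. Lengths are in m, angles in rad, forces in N, time in s.
With the tool pointing down it reaches from about 0.425 to 0.95 m from the base axis. Payload 3.5 kg.
Tool frame: the origin (TCP) lies at the very end of the fingers, on their centre line; the grasp point (between the pads) lies bot.grip_point_offset behind it (bot.grip_point_offset is the distance from the TCP to the grasp point, in m); z points along the fingers, y is the line along which they close (so a half turn about z gives the same grasp; the last joint's range is limited). The gripper opens to 85 mm and grips with 20 to 120 N. Pads are 22 mm wide; open, the fingers measure 114 mm over their backs; the gripper's body (76 mm by 85 mm) begins 54 mm behind the grasp point. The pads swing forward as they close: fully open they stand 13 mm farther back than shut.
Start: joints at [0.963, 0.286, 1.577, -0, 1.279, -0.15], TCP at [0.298, 0.605, 0.231] pointing down, gripper open.
Joint ranges: [-2.77, 2.77], [-0.9, 2.22], [0.21, 2.48], [-1.53, 4.67], [0.24, 2.81], [-2.84, 2.84]. Speed limits (rad/s): [2.79, 2.79, 3.14, 3.14, 3.14, 3.14].

## Interface

Orientations are given as a unit quaternion [x, y, z, w].
In Python, from station import sensors, cams, bot, boxes_of, landmark_of gives the robot as it stands.
- The arm moves only by the tool arm_command, never from a script. Its argument "commands" is a list of rows, each an object with "slide": the shift along the tool's x, y, z in cm, a list of three; "turn": the turn, a rotation vector about the tool's x, y, z in rad, a list of three. In form: [{"slide": [tx, ty, tz], "turn": [rx, ry, rz]}, ...]. A call has 1 to 12 rows; each row is the pose to reach, as a shift and turn from the pose commanded when the call began, along the tool's axes at that moment; what a row does not reach only later rows make up. A row lasts 1/8 s, in which the tool goes at most 62.5 mm and 10.7 degrees, less where a joint would pass 70% of its speed; a pose out of reach is approached as far as the arm can. A call with a gripper value outside its range is refused whole. "fingers" is the finger opening in cm, from 0 to 8.54, set as the call begins (left out, the last holds). The fingers move at their own pace and stop on an object; the grip force is fixed at half the most. Time passes only in rows, so rows that repeat a pose let the fingers close. It gives the time, the measured TCP pose, the force, the opening and the grip force at its end, in the units of the state.
- sensors.observe(): the state, without advancing time (a new reading comes with each control period).
- cams.get_image(name): name is "side" or "top" or "wrist"; returns (picture, depth): 480x640x3 uint8, blue, green, red; 480x640 float32, m along the optical axis (not along the pixel's ray), 0 where there is no reading.
- cams.calibration(name): a dict with "camera_matrix" (3x3 intrinsics, pixels), "view" (4x4, takes a point from world to camera coordinates). Camera axes: x right, y down, z forward; pixel columns grow to the right and rows downward; lengths in m; the calibration is good to about 2 mm. The wrist camera is an equidistant fisheye: a pixel r from the principal point sees the ray r / f radians off the axis. A picture is of the moment at which its call begins: read the wrist's pose just before it. calibration takes no time and is no camera call; for the wrist camera it gives the pose at the moment of the call.
- bot.job_done(): hands the job in; it is judged then, once.
Trained networks look in the newest picture that a camera, given by its name, has taken for a name from the list of things; names that differ only in an ending like _2 or _b are one class to them, and where a whole thing is asked for, a point or a joint stands for the part that bears it (a point fixed in the world has none). Each returns a list of dicts, best first, with "conf" (0 to 1); they miss things now and then, are a little off and sometimes report something else, mostly with a low value. They report only what shows in the picture. A call takes as long as a camera call. They do not tell look-alikes from the thing itself.
- boxes_of(camera, target): "box" ([left, top, width, height] in pixels, round what is visible of it).
- landmark_of(camera, target): "uv" ([column, row] in pixels: a listed point, or the origin of a listed thing).
The state is a dict: "clock": time; "joint_positions": joint angles; "joint_velocities": joint speeds; "joint_efforts": joint torques, N m; "position": TCP position; "tcp_rot": TCP orientation; "wrist_force": force on the tool from outside, world axes, zero at the start; "wrist_torque": the same for the moment, N m; "width": opening from 0.0 (shut) to 1.0 (fully open); "gripper_force": force on a finger pad.
Only numpy, scipy, OpenCV 4.12 (cv2) and the standard library are available. Lean on these libraries where they do the work, as an engineer would, in place of code of your own. Each camera call takes 0.05 s, during which the arm holds its last target. There are 200 camera calls.

## Working session

There is one attempt and no reset: what is moved stays moved. The work goes in short steps, Python scripts to look and compute and a tool call to move; the robot and the scene stay as the last step left them, time stands still between calls to the robot, and variables do not carry over. Pictures are saved under pics/ and viewed, at most 10 in all, crops included, and the job is handed in when it is done.

Besides the shell and the picture viewer there is one more tool, called after "Call:" as name(argument=value, ...), one argument or row to a line, values as JSON. arm_command: Moves the arm, as the interface text tells. Its arguments: {"type":"object","properties":{"commands":{"type":"array","items":{"type":"object","properties":{"slide":{"type":"array","items":{"type":"number"}},"turn":{"type":"array","items":{"type":"number"}}}}},"fingers":{"type":"number"}},"required":["commands"]}

```bash
mkdir -p pics
cat > h.py <<'E'
import numpy as np, cv2
from station import sensors, cams, bot, boxes_of, landmark_of
from scipy.spatial.transform import Rotation as R
def snap(n,f=None):
    c=cams.calibration(n); im,d=cams.get_image(n)
    if f: cv2.imwrite('pics/'+f,im)
    return c,im,d
def ray(c,n,uv):
    K=c["camera_matrix"];V=np.array(c["view"])
    x=(uv[0]-K[0][2])/K[0][0];y=(uv[1]-K[1][2])/K[1][1]
    if n=="wrist":
        r=np.hypot(x,y)+1e-12; v=np.array([x/r*np.sin(r),y/r*np.sin(r),np.cos(r)])
    else: v=np.array([x,y,1.])
    v=V[:3,:3].T@v; return -V[:3,:3].T@V[:3,3], v/np.linalg.norm(v)
def atz(c,n,uv,z):
    o,v=ray(c,n,uv); return o+v*(z-o[2])/v[2]
def tri(rs):
    A=sum(np.eye(3)-np.outer(v,v) for o,v in rs); b=sum((np.eye(3)-np.outer(v,v))@o for o,v in rs)
    return np.linalg.solve(A,b)
E
python3 - <<'E'
from h import *
np.set_printoptions(precision=4,suppress=True)
print(sensors.observe(), bot.grip_point_offset)
C={}
for n in ["top","side","wrist"]:
    c,im,d=snap(n,n+"0.png"); C[n]=c
    print(n,c["camera_matrix"][0],-np.array(c["view"])[:3,:3].T@np.array(c["view"])[:3,3])
    for t in ["tester","anchor_seat","fork_seat","long_link","short_link","handle","drag_tip","limit_tip","index"]:
        print(n,t,[(np.round(l["uv"],1).tolist(),round(l["conf"],2)) for l in landmark_of(n,t)][:4])
E
python3 -c "
import cv2,numpy as np
a=[cv2.imread('pics/%s0.png'%n) for n in ('top','side')]
cv2.imwrite('pics/both0.png',cv2.resize(np.vstack(a),(640*600//960,600)))"
```

```text
{'clock': 0.0, 'joint_positions': array([ 0.963 ,  0.2872,  1.5782, -0.0001,  1.2786, -0.15  ]), 'joint_velocities': array([ 0.0004,  0.001 ,  0.001 , -0.0011,  0.0007, -0.003 ]), 'joint_efforts': array([  0.0019, -40.5977, -29.2632,  -0.0001,   0.0057,   0.    ]), 'position': array([0.2979, 0.605 , 0.2299]), 'tcp_rot': array([ 0.2269,  0.9739, -0.0011, -0.0004]), 'wrist_force': array([ 1.6963,  0.0531, -0.3271]), 'wrist_torque': array([0.0156, 0.0033, 0.0011]), 'gripper_force': 0.0, 'width': 1.002388253445674} 0.0187
top [577.7983   0.     317.3609] [0.3487 0.0347 1.8251]
top tester [([336.0, 249.4], 0.69)]
top anchor_seat [([296.6, 247.1], 0.86)]
top fork_seat [([322.8, 244.6], 0.87)]
top long_link [([194.4, 240.3], 0.61), ([256.9, 278.4], 0.53), ([222.4, 265.9], 0.51), ([391.3, 252.6], 0.36)]
top short_link []
top handle [([391.9, 251.5], 0.81)]
top drag_tip []
top limit_tip [([346.8, 252.0], 0.58), ([321.1, 246.0], 0.39)]
top index [([365.1, 251.5], 0.88)]
side [527.5671   0.     317.9945] [0.3805 1.2885 0.5437]
side tester [([333.3, 250.4], 0.88), ([339.3, 226.9], 0.42)]
side anchor_seat [([325.7, 247.7], 0.85)]
side fork_seat [([327.4, 240.3], 0.79)]
side long_link [([301.1, 341.0], 0.78), ([345.7, 315.5], 0.6), ([361.5, 291.1], 0.57)]
side short_link []
side handle [([339.9, 213.4], 0.63)]
side drag_tip []
side limit_tip [([337.3, 226.7], 0.61)]
side index [([338.3, 217.6], 0.58)]
wrist [371.6483   0.     315.2664] [0.2397 0.6348 0.3727]
wrist tester []
wrist anchor_seat [([86.3, 466.4], 0.77)]
wrist fork_seat []
wrist long_link []
wrist short_link []
wrist handle []
wrist drag_tip []
wrist limit_tip []
wrist index []
```

View pics/top0.png

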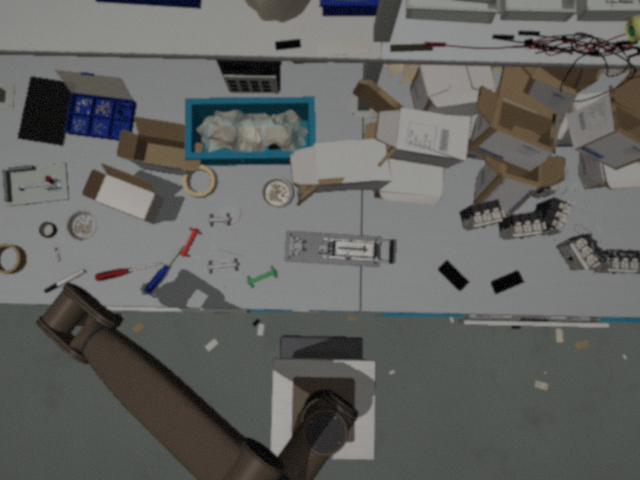

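View pics/side0.png

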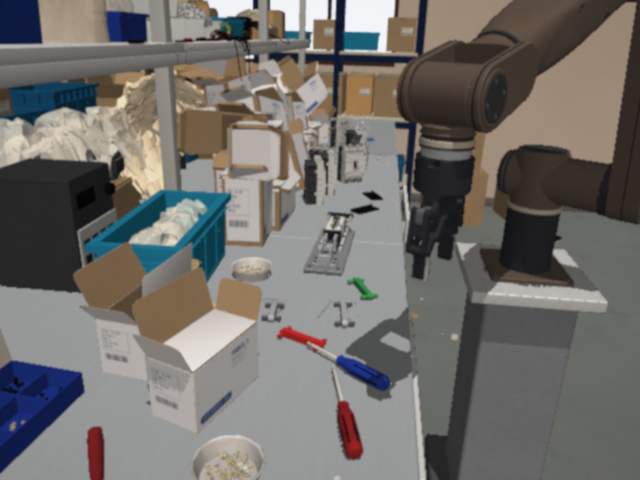

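Top view: steel links lie at about (220,218), short, and (224,264), long. Their look-alikes are red (190,241) and green (262,275). The tester spans (287..395,248) with the anchor at the left, and the side view agrees: steel links at (272,310) and (345,315). I'll confirm with an enlarged crop and rough positions.

Run:
```python
from h import *
np.set_printoptions(precision=4,suppress=True)
ct=cams.calibration("top");cs=cams.calibration("side")
for nm,a,b in [("anchor",(296.6,247.1),(325.7,247.7)),("fork",(322.8,244.6),(327.4,240.3)),("handle",(391.9,251.5),(339.9,213.4)),("long",(222.4,265.9),(345.7,315.5))]:
    print(nm,tri([ray(ct,"top",a),ray(cs,"side",b)]),atz(ct,"top",a,.045))
print("long flat",atz(ct,"top",(224,265),.016),"short",atz(ct,"top",(220,218),.016))
im=cv2.imread('pics/top0.png')
a=cv2.resize(im[190:310,130:300],None,fx=4,fy=4,interpolation=cv2.INTER_CUBIC); cv2.imwrite('pics/c1.png',a)
r=R.from_quat(sensors.observe()["tcp_rot"]); print(r.as_matrix())
```

```text
anchor [0.4971 0.0939 0.0534] [0.4954 0.0941 0.045 ]
fork [0.5045 0.0132 0.0416] [0.5049 0.0133 0.045 ]
handle [ 0.4888 -0.2005  0.0459] [ 0.488  -0.2007  0.045 ]
long [0.4324 0.3279 0.0018] [0.4325 0.321  0.045 ]
long flat [0.4368 0.3208 0.016 ] short [0.5847 0.3389 0.016 ]
[[-0.897  0.442 -0.   ]
 [ 0.442  0.897 -0.   ]
 [-0.    -0.    -1.   ]]
```

View pics/c1.png

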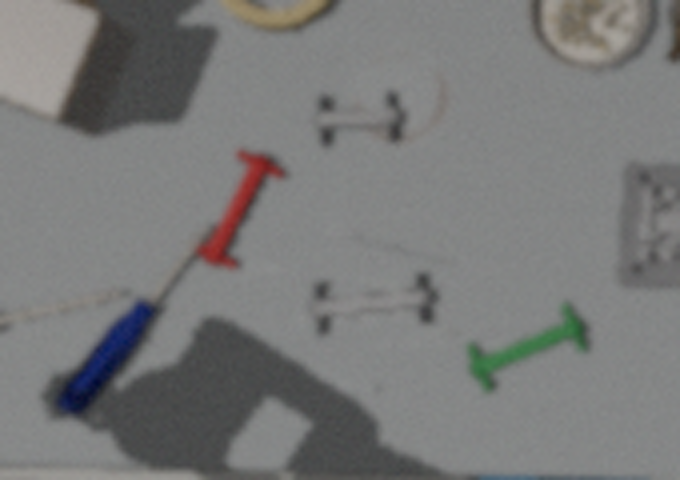

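Measured pin spacing in the crop: the lower steel link (crop 321–427,300) is about 82 mm, the upper one (326–396,117) about 55 mm. So the long link is the lower one, at top (224,265). The red and green ones are look-alikes. I'm moving above the long link.

Call:
arm_command(
  commands=[
    {"slide": [-25.3, -19.3, 7], "turn": [0, 0, 1.05]},
    {"slide": [-25.3, -19.3, 7], "turn": [0, 0, 1.05]},
    {"slide": [-25.3, -19.3, 7], "turn": [0, 0, 1.05]},
    {"slide": [-25.3, -19.3, 7], "turn": [0, 0, 1.05]},
    {"slide": [-25.3, -19.3, 7], "turn": [0, 0, 1.05]},
    {"slide": [-25.3, -19.3, 7], "turn": [0, 0, 1.05]},
    {"slide": [-25.3, -19.3, 7], "turn": [0, 0, 1.05]},
    {"slide": [-25.3, -19.3, 7], "turn": [0, 0, 1.05]},
    {"slide": [-25.3, -19.3, 7], "turn": [0, 0, 1.05]},
  ],
)

```text
clock: 2.62
position: [0.4396, 0.3216, 0.1617]
tcp_rot: [0.684, 0.73, 0.0, 0.0]
wrist_force: [-1.0, -0.1, 0.4]
width: 1.001
gripper_force: 0.0
```

Run:
```python
from h import *
np.set_printoptions(precision=4,suppress=True)
s=sensors.observe();print(s["position"],R.from_quat(s["tcp_rot"]).as_matrix(),s["joint_positions"],s["clock"])
c,im,d=snap("wrist","w1.png")
print(c["view"])
for t in ["long_link","short_link","anchor_seat","fork_seat"]:
    for l in landmark_of("wrist",t): print(t,l["uv"],l["conf"],atz(c,"wrist",l["uv"],0.0))
for l in boxes_of("wrist","long_link"): print(l)
```

```text
[0.4396 0.3216 0.1617] [[-0.0655  0.9979  0.0005]
 [ 0.9979  0.0655  0.0004]
 [ 0.0004  0.0006 -1.    ]] [0.4451 0.0689 1.9592 0.0002 1.1129 0.3796] 2.625
[[ 0.9978  0.0669  0.0005 -0.4606]
 [ 0.0645 -0.9637  0.2592  0.2666]
 [ 0.0178 -0.2586 -0.9658  0.3851]
 [ 0.      0.      0.      1.    ]]
long_link [405.3, 89.9] 0.89 [0.5062 0.4352 0.    ]
long_link [265.3, 339.8] 0.87 [0.4007 0.2026 0.    ]
long_link [306.4, 214.0] 0.71 [0.4324 0.3253 0.    ]
{'box': [280.5, 154.9, 56.4, 116.8], 'conf': 0.9}
{'box': [350.5, 51.6, 111.8, 87.5], 'conf': 0.81}
{'box': [226.2, 297.8, 77.5, 88.7], 'conf': 0.78}
```

View pics/w1.png

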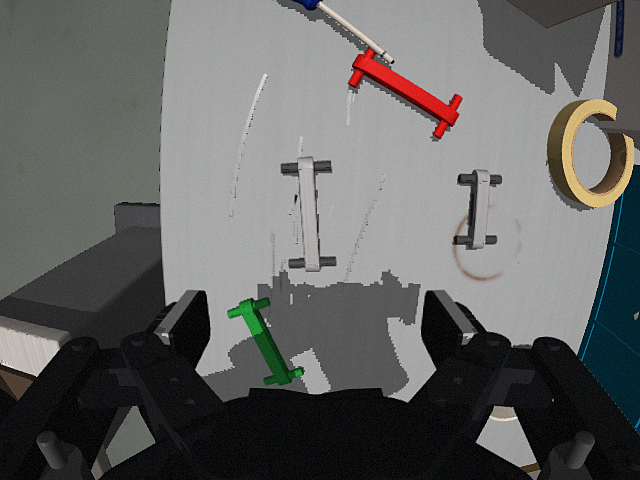

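The wrist view shows the long steel link with pins at about (306,167) and (312,262), the short one at (479,210), and red and green clear of the jaws. Next I'll measure the pins and heights.

Run:
```python
from h import *
np.set_printoptions(precision=4,suppress=True)
c,im,d=snap("wrist")
V=np.array(c["view"])
for uv in [(306,167),(312,262),(309,214),(286,168),(330,166),(292,264),(333,261),(309,192),(311,240)]:
    o,v=ray(c,"wrist",uv); zc=V[2,:3]@v
    dd=d[uv[1],uv[0]]; print(uv,dd,o+v*dd/zc, atz(c,"wrist",uv,.008), atz(c,"wrist",uv,.016))
s=sensors.observe(); print(s["position"])
# mask bar
```

```text
(306, 167) 0.28338075 [0.43   0.3648 0.015 ] [0.4299 0.3643 0.008 ] [0.4301 0.3649 0.016 ]
(312, 262) 0.30394736 [0.4396 0.288  0.0145] [0.4396 0.2857 0.008 ] [0.4395 0.2885 0.016 ]
(309, 214) 0.29344553 [0.4347 0.3278 0.0146] [0.4346 0.3264 0.008 ] [0.4347 0.3281 0.016 ]
(286, 168) 0.28799018 [0.4143 0.3627 0.0106] [0.4141 0.3625 0.008 ] [0.4147 0.3632 0.016 ]
(330, 166) 0.28684705 [0.4486 0.3665 0.0113] [0.4488 0.3663 0.008 ] [0.4484 0.3669 0.016 ]
(292, 264) 0.30835852 [0.4231 0.2838 0.0108] [0.423  0.2828 0.008 ] [0.4233 0.2856 0.016 ]
(333, 261) 0.3077632 [0.4569 0.2886 0.0107] [0.4571 0.2877 0.008 ] [0.4566 0.2904 0.016 ]
(309, 192) 0.28911203 [0.4336 0.3453 0.0144] [0.4335 0.3444 0.008 ] [0.4336 0.3455 0.016 ]
(311, 240) 0.29897252 [0.4376 0.3066 0.0146] [0.4376 0.3048 0.008 ] [0.4376 0.307  0.016 ]
[0.4398 0.3208 0.1613]
```

Call:
arm_command(
  commands=[
    {"slide": [0.5, -0.45, 5], "turn": [0, 0, -0.043]},
    {"slide": [0.5, -0.45, 10], "turn": [0, 0, -0.043]},
    {"slide": [0.5, -0.45, 13.5], "turn": [0, 0, -0.043]},
    {"slide": [0.5, -0.45, 15.5], "turn": [0, 0, -0.043]},
    {"slide": [0.5, -0.45, 15.9], "turn": [0, 0, -0.043]},
    {"slide": [0.5, -0.45, 15.9], "turn": [0, 0, -0.043]},
    {"slide": [0.5, -0.45, 15.9], "turn": [0, 0, -0.043]},
  ],
)

```text
clock: 3.85
position: [0.4362, 0.3258, 0.0037]
tcp_rot: [0.669, 0.744, 0.001, 0.001]
wrist_force: [-0.4, 1.5, -0.2]
width: 1.0
gripper_force: 0.0
```

Call:
arm_command(
  commands=[
    {"slide": [0, 0, 0]},
    {"slide": [0, 0, 0]},
    {"slide": [0, 0, 0]},
    {"slide": [0, 0, 0]},
    {"slide": [0, 0, 0]},
    {"slide": [0, 0, 0]},
  ],
  fingers=0.6,
)

```text
invalid input at $.commands[0]: expected keys slide, turn
```

Call:
arm_command(
  commands=[
    {"slide": [0, 0, 0], "turn": [0, 0, 0]},
    {"slide": [0, 0, 0], "turn": [0, 0, 0]},
    {"slide": [0, 0, 0], "turn": [0, 0, 0]},
    {"slide": [0, 0, 0], "turn": [0, 0, 0]},
    {"slide": [0, 0, 0], "turn": [0, 0, 0]},
    {"slide": [0, 0, 0], "turn": [0, 0, 0]},
    {"slide": [0, 0, 0], "turn": [0, 0, 0]},
  ],
  fingers=0.6,
)

```text
clock: 4.72
position: [0.4354, 0.3254, 0.0026]
tcp_rot: [0.669, 0.744, 0.0, 0.0]
wrist_force: [0.6, -0.5, 3.0]
width: 0.119
gripper_force: 61.4
```

Call:
arm_command(
  commands=[
    {"slide": [0, 0, -6], "turn": [0, 0, 0]},
    {"slide": [-2, 0, -12], "turn": [0, 0, 0]},
    {"slide": [-8, 0.4, -18], "turn": [0, 0, 0.06]},
    {"slide": [-14, 0.8, -19.7], "turn": [0, 0, 0.13]},
    {"slide": [-20, 1.2, -19.7], "turn": [0, 0, 0.13]},
    {"slide": [-26, 1.5, -19.7], "turn": [0, 0, 0.13]},
    {"slide": [-32, 1.9, -19.7], "turn": [0, 0, 0.13]},
    {"slide": [-38, 2.1, -19.7], "turn": [0, 0, 0.13]},
    {"slide": [-38, 2.1, -19.7], "turn": [0, 0, 0.13]},
    {"slide": [-38, 2.1, -19.7], "turn": [0, 0, 0.13]},
    {"slide": [-38, 2.1, -19.7], "turn": [0, 0, 0.13]},
  ],
)

```text
clock: 6.1
position: [0.4957, -0.0489, 0.1988]
tcp_rot: [0.715, 0.699, -0.0, -0.001]
wrist_force: [-0.8, 0.2, -1.1]
width: 0.116
gripper_force: 61.0
```

Run:
```python
from h import *
np.set_printoptions(precision=4,suppress=True)
s=sensors.observe();print(s["position"],R.from_quat(s["tcp_rot"]).as_matrix(),s["joint_positions"],s["clock"],s["width"])
c,im,d=snap("wrist","w2.png"); np.save("d2.npy",d); import pickle; pickle.dump(c,open("c2.pkl","wb"))
for t in ["anchor_seat","fork_seat","limit_tip"]:
    for l in landmark_of("wrist",t): print(t,l["uv"],l["conf"],atz(c,"wrist",l["uv"],0.045))
```

```text
[ 0.4957 -0.0489  0.1988] [[ 0.0223  0.9998 -0.0011]
 [ 0.9998 -0.0223  0.0009]
 [ 0.0008 -0.0011 -1.    ]] [-0.3025 -0.0787  2.0341  0.0005  1.1876 -0.2804] 6.1 0.11599661216849634
anchor_seat [316.9, 48.5] 0.82 [0.5001 0.0907 0.045 ]
fork_seat [313.4, 144.6] 0.87 [0.4957 0.013  0.045 ]
fork_seat [316.0, 50.8] 0.42 [0.4993 0.0888 0.045 ]
limit_tip [296.4, 240.1] 0.64 [ 0.48   -0.0646  0.045 ]
```

View pics/w2.png

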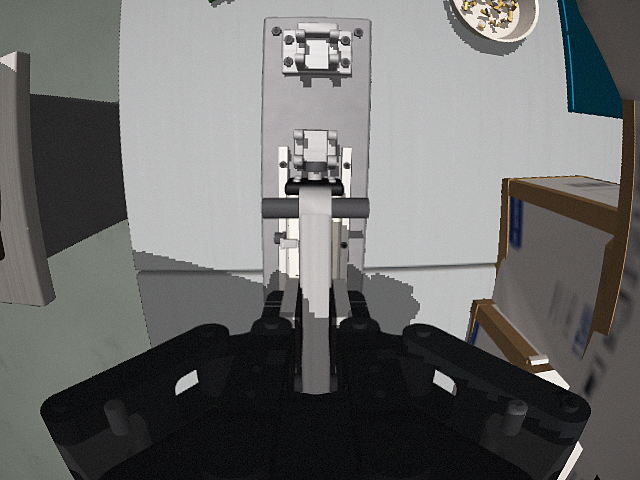

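Run:
```python
import cv2
im=cv2.imread('pics/w2.png');cv2.imwrite('pics/c2.png',cv2.resize(im[10:220,250:380],None,fx=2.85*1,fy=2.85,interpolation=cv2.INTER_CUBIC))
from h import *
import pickle
np.set_printoptions(precision=4,suppress=True,linewidth=200)
c=pickle.load(open("c2.pkl","rb"));d=np.load("d2.npy");V=np.array(c["view"])
def P(u,v):
    o,r=ray(c,"wrist",(u,v)); return o+r*d[v,u]/(V[2,:3]@r)
pts=np.array([[P(u,v) for u in range(240,400)] for v in range(10,260)])
z=pts[...,2]
for lab,y0,y1 in [("anch",.06,.13),("fork",-.02,.05)]:
  m=(z>.048)&(z<.066)&(pts[...,1]>y0)&(pts[...,1]<y1)
  print(lab,m.sum())
  q=pts[m]; q=q[np.argsort(q[:,0])]
  h=np.histogram2d(q[:,1],q[:,0],bins=[np.arange(y0,y1+.001,.004),np.arange(.465,.54,.003)])[0].astype(int)
  print("x",np.arange(.465,.54,.003)); 
  for yy,r in zip(np.arange(y0,y1,.004),h): print(round(yy,3),r)
# base edges
m=(abs(z-.013)<.004)
for v in range(10,250,30):
  r=pts[v-10][m[v-10]]
  if len(r): print(v,r[0],r[-1])
# held pins
for uv in [(270,208),(290,208),(340,207),(362,207),(315,207),(316,240),(316,300)]: print(uv,P(*uv))
```

```text
anch 416
x [0.465 0.468 0.471 0.474 0.477 0.48  0.483 0.486 0.489 0.492 0.495 0.498 0.501 0.504 0.507 0.51  0.513 0.516 0.519 0.522 0.525 0.528 0.531 0.534 0.537 0.54 ]
0.06 [0 0 0 0 0 0 0 0 0 0 0 0 0 0 0 0 0 0 0 0 0 0 0 0 0]
0.064 [0 0 0 0 0 0 0 0 0 0 0 0 0 0 0 0 0 0 0 0 0 0 0 0 0]
0.068 [0 0 0 0 0 0 0 0 0 0 0 0 0 0 0 0 0 0 0 0 0 0 0 0 0]
0.072 [0 0 0 0 0 0 0 0 0 0 0 0 0 0 0 2 1 0 0 0 0 0 0 0 0]
0.076 [ 0  0  0  0  0  0 24 22  6  0  0  0  0  0 16 30 21  0  0  0  0  0  0  0  0]
0.08 [ 0  0  0  0  0  0 19 21  5  0  0  0  0  0  8 16 12  0  0  0  0  0  0  0  0]
0.084 [0 0 0 0 0 0 5 4 2 0 0 0 0 0 0 0 0 0 0 0 0 0 0 0 0]
0.088 [0 0 0 0 0 0 0 0 0 0 0 0 0 0 0 0 0 0 0 0 0 0 0 0 0]
0.092 [0 0 0 0 0 0 0 0 0 0 0 0 0 0 0 2 4 0 0 0 0 0 0 0 0]
0.096 [ 0  0  0  0  0  0 19 24 13  0  0  0  0  0  1 28 24  6  0  0  0  0  0  0  0]
0.1 [ 0  0  0  0  0  0  9 18 12  0  0  0  0  0  0 14 16  4  0  0  0  0  0  0  0]
0.104 [0 0 0 0 0 0 3 3 2 0 0 0 0 0 0 0 0 0 0 0 0 0 0 0 0]
0.108 [0 0 0 0 0 0 0 0 0 0 0 0 0 0 0 0 0 0 0 0 0 0 0 0 0]
0.112 [0 0 0 0 0 0 0 0 0 0 0 0 0 0 0 0 0 0 0 0 0 0 0 0 0]
0.116 [0 0 0 0 0 0 0 0 
[... 1376 characters left out ...]
0 0 0 0 0 0 0 0 0 0]
0.044 [0 0 0 0 0 0 0 0 0 0 0 0 0 0 0 0 0 0 0 0 0 0 0 0 0]
40 [0.4541 0.109  0.0123] [0.5476 0.1078 0.0101]
70 [0.4516 0.0815 0.0097] [0.5477 0.0797 0.0092]
100 [0.4512 0.054  0.0103] [0.5451 0.052  0.0108]
130 [0.4506 0.027  0.0116] [0.5445 0.025  0.0118]
160 [0.4488 0.0003 0.0113] [ 0.5438 -0.0018  0.0096]
190 [ 0.4484 -0.0268  0.0103] [ 0.5426 -0.0286  0.0115]
220 [ 0.446  -0.0545  0.0101] [ 0.5422 -0.0566  0.0095]
(270, 208) [ 0.4803 -0.0076  0.2067]
(290, 208) [ 0.4877 -0.0077  0.2069]
(340, 207) [ 0.506  -0.0079  0.2061]
(362, 207) [ 0.5141 -0.0079  0.2067]
(315, 207) [ 0.4969 -0.007   0.2098]
(316, 240) [ 0.497  -0.0188  0.2115]
(316, 300) [ 0.4965 -0.0425  0.2113]
```

View pics/c2.png

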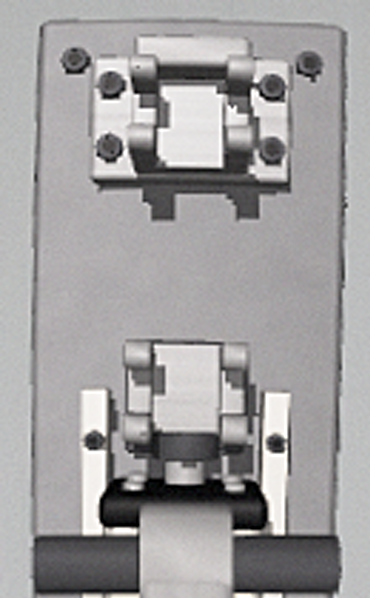

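The crop shows the anchor saddles (posts at y≈0.080 and 0.100) and the fork saddles (y≈0.001 and 0.021), with the held link level and square. I'm going to hover above the seats and check there.

Call:
arm_command(
  commands=[
    {"slide": [5, -0.05, 4], "turn": [0, 0, 0.017]},
    {"slide": [9.8, -0.05, 8], "turn": [0, 0, 0.017]},
    {"slide": [9.8, -0.05, 12.2], "turn": [0, 0, 0.017]},
    {"slide": [9.8, -0.05, 12.2], "turn": [0, 0, 0.017]},
    {"slide": [9.8, -0.05, 12.2], "turn": [0, 0, 0.017]},
    {"slide": [9.8, -0.05, 12.2], "turn": [0, 0, 0.017]},
  ],
)

```text
clock: 7.05
position: [0.5, 0.047, 0.0799]
tcp_rot: [0.722, 0.692, 0.002, 0.002]
wrist_force: [-0.4, 0.2, -1.2]
width: 0.122
gripper_force: 60.9
```

Run:
```python
from h import *
np.set_printoptions(precision=4,suppress=True,linewidth=200)
s=sensors.observe();print(s["position"],R.from_quat(s["tcp_rot"]).as_matrix(),s["clock"],s["width"])
c,im,d=snap("wrist","w3.png");V=np.array(c["view"])
for t in ["anchor_seat","fork_seat","long_link"]:
    for l in landmark_of("wrist",t): print(t,l["uv"],l["conf"],atz(c,"wrist",l["uv"],0.045))
vv,uu=np.mgrid[20:400:2,150:480:2]
pts=[]
for u,v in zip(uu.ravel(),vv.ravel()):
    if d[v,u]>0:
        o,r=ray(c,"wrist",(u,v)); pts.append(o+r*d[v,u]/(V[2,:3]@r))
q=np.array(pts);np.save("q3.npy",q)
for lab,z0,z1,y0,y1 in [("cheeks",.05,.064,.06,.12),("pin",.07,.096,.07,.12)]:
  m=(q[:,2]>z0)&(q[:,2]<z1)&(q[:,1]>y0)&(q[:,1]<y1)&(abs(q[:,0]-.5)<.03)
  a=q[m];h,ye,xe=np.histogram2d(a[:,1],a[:,0],bins=[np.arange(y0,y1+.001,.002),np.arange(.475,.53,.002)])
  print(lab,a[:,2].max() if len(a) else 0);print(xe)
  for yy,r in zip(ye,h.astype(int)): print(round(yy,3),r)
cv2.imwrite('pics/c3.png',cv2.resize(im[40:280,200:430],None,fx=2.4,fy=2.4))
```

```text
[0.5    0.047  0.0799] [[ 0.0417  0.9991  0.0047]
 [ 0.9991 -0.0417 -0.0005]
 [-0.0004  0.0048 -1.    ]] 7.05 0.1215143674903326
anchor_seat [310.2, 185.4] 0.57 [0.4999 0.091  0.045 ]
long_link [152.0, 16.3] 0.94 [0.4236 0.1841 0.045 ]
long_link [312.7, 296.0] 0.68 [0.4986 0.0339 0.045 ]
long_link [553.5, 73.8] 0.43 [0.634  0.1517 0.045 ]
cheeks 0.059253966997497465
[0.475 0.477 0.479 0.481 0.483 0.485 0.487 0.489 0.491 0.493 0.495 0.497 0.499 0.501 0.503 0.505 0.507 0.509 0.511 0.513 0.515 0.517 0.519 0.521 0.523 0.525 0.527 0.529]
0.06 [0 0 0 0 0 0 0 0 0 0 0 0 0 0 0 0 0 0 0 0 0 0 0 0 0 0 0]
0.062 [0 0 0 0 0 0 0 0 0 0 0 0 0 0 0 0 0 0 0 0 0 0 0 0 0 0 0]
0.064 [0 0 0 0 0 0 0 0 0 0 0 0 0 0 0 0 0 0 0 0 0 0 0 0 0 0 0]
0.066 [0 0 0 0 0 0 0 0 0 0 0 0 0 0 0 0 0 0 0 0 0 0 0 0 0 0 0]
0.068 [0 0 0 0 0 0 0 0 0 0 0 0 0 0 0 0 0 0 0 0 0 0 0 0 0 0 0]
0.07 [0 0 0 0 0 0 0 0 0 0 0 0 0 0 0 0 0 0 0 0 0 0 0 0 0 0 0]
0.072 [0 0 0 0 0 0 0 0 0 0 0 0 0 0 0 0 0 0 0 0 0 0 0 0 0 0 0]
0.074 [0 0 0 0 0 0 0 0 0 0 0 0 0 0 0 0 0 0 0 0 0 0 0 0 0 0 0]
0.076 [0 0 0 0 0 0 0 0 0 0 0 0 0 0 0 0 0 0 0 0 0 0 0 0 0 0 0]
0.078
[... 2437 characters left out ...]
 0 0 0 0 0 0 0 0 0 0]
0.098 [0 0 0 0 0 0 0 0 0 0 0 0 0 0 0 0 0 0 0 0 0 0 0 0 0 0 0]
0.1 [0 0 0 0 0 0 0 0 0 0 0 0 0 0 0 0 0 0 0 0 0 0 0 0 0 0 0]
0.102 [0 0 0 0 0 0 0 0 0 0 0 0 0 0 0 0 0 0 0 0 0 0 0 0 0 0 0]
0.104 [0 0 0 0 0 0 0 0 0 0 0 0 0 0 0 0 0 0 0 0 0 0 0 0 0 0 0]
0.106 [0 0 0 0 0 0 0 0 0 0 0 0 0 0 0 0 0 0 0 0 0 0 0 0 0 0 0]
0.108 [0 0 0 0 0 0 0 0 0 0 0 0 0 0 0 0 0 0 0 0 0 0 0 0 0 0 0]
0.11 [0 0 0 0 0 0 0 0 0 0 0 0 0 0 0 0 0 0 0 0 0 0 0 0 0 0 0]
0.112 [0 0 0 0 0 0 0 0 0 0 0 0 0 0 0 0 0 0 0 0 0 0 0 0 0 0 0]
0.114 [0 0 0 0 0 0 0 0 0 0 0 0 0 0 0 0 0 0 0 0 0 0 0 0 0 0 0]
0.116 [0 0 0 0 0 0 0 0 0 0 0 0 0 0 0 0 0 0 0 0 0 0 0 0 0 0 0]
0.118 [0 0 0 0 0 0 0 0 0 0 0 0 0 0 0 0 0 0 0 0 0 0 0 0 0 0 0]
```

View pics/c3.png

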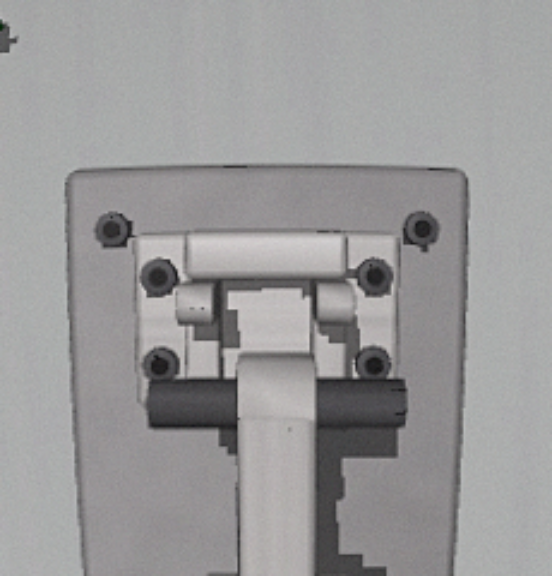

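Call:
arm_command(
  commands=[
    {"slide": [0, 0, 0], "turn": [0, 0, 0]},
    {"slide": [0, 0, 0], "turn": [0, 0, 0]},
    {"slide": [0, 0, 0], "turn": [0, 0, 0]},
  ],
)

```text
clock: 7.62
position: [0.498, 0.0476, 0.0773]
tcp_rot: [0.721, 0.692, -0.0, -0.0]
wrist_force: [-0.3, -0.0, -0.6]
width: 0.119
gripper_force: 60.9
```

Run:
```python
from h import *
np.set_printoptions(precision=4,suppress=True,linewidth=200)
s=sensors.observe();print(s["position"],R.from_quat(s["tcp_rot"]).as_matrix(),s["clock"],s["width"])
```

```text
[0.498  0.0476 0.0773] [[ 0.041   0.9992 -0.0001]
 [ 0.9992 -0.041   0.    ]
 [ 0.     -0.0001 -1.    ]] 7.625 0.11892654520326795
```

Call:
arm_command(
  commands=[
    {"slide": [0.24, 0.08, 0.3], "turn": [0, 0, 0]},
    {"slide": [0.24, 0.08, 0.6], "turn": [0, 0, 0]},
    {"slide": [0.24, 0.08, 0.6], "turn": [0, 0, 0]},
    {"slide": [0.24, 0.08, 1.2], "turn": [0, 0, 0]},
    {"slide": [0.24, 0.08, 1.8], "turn": [0, 0, 0]},
    {"slide": [0.24, 0.08, 2.4], "turn": [0, 0, 0]},
    {"slide": [0.24, 0.08, 3.0], "turn": [0, 0, 0]},
    {"slide": [0.24, 0.08, 3.4], "turn": [0, 0, 0]},
    {"slide": [0.24, 0.08, 3.7], "turn": [0, 0, 0]},
    {"slide": [0.24, 0.08, 3.7], "turn": [0, 0, 0]},
    {"slide": [0.24, 0.08, 3.7], "turn": [0, 0, 0]},
  ],
)

```text
clock: 9.0
position: [0.4992, 0.0499, 0.0405]
tcp_rot: [0.721, 0.692, 0.0, 0.0]
wrist_force: [0.2, 0.1, -0.8]
width: 0.12
gripper_force: 60.9
```

Call:
arm_command(
  commands=[
    {"slide": [0, 0, 0], "turn": [0, 0, 0]},
    {"slide": [0, 0, 0], "turn": [0, 0, 0]},
    {"slide": [0, 0, -2], "turn": [0, 0, 0]},
    {"slide": [0, 0, -8], "turn": [0, 0, 0]},
    {"slide": [0, 0, -14], "turn": [0, 0, 0]},
    {"slide": [-6, 0, -16], "turn": [0, 0, 0]},
    {"slide": [-12, 0, -16], "turn": [0, 0, 0]},
    {"slide": [-18, 0, -16], "turn": [0, 0, 0]},
    {"slide": [-24.5, 0, -16], "turn": [0, 0, 0]},
    {"slide": [-24.5, 0, -16], "turn": [0, 0, 0]},
    {"slide": [-24.5, 0, -16], "turn": [0, 0, 0]},
  ],
  fingers=4,
)

```text
clock: 10.38
position: [0.4888, -0.1947, 0.2002]
tcp_rot: [0.722, 0.692, 0.0, -0.0]
wrist_force: [-0.5, 0.8, -0.1]
width: 0.467
gripper_force: 0.0
```

Run:
```python
from h import *
np.set_printoptions(precision=4,suppress=True,linewidth=200)
s=sensors.observe();print(s["position"],R.from_quat(s["tcp_rot"]).as_matrix(),s["clock"],s["width"])
c,im,d=snap("wrist","w4.png");V=np.array(c["view"])
for t,z in [("anchor_seat",.045),("fork_seat",.045),("long_link",.037),("handle",.045),("drag_tip",.065),("limit_tip",.065),("index",.065)]:
    for l in landmark_of("wrist",t): print(t,l["uv"],l["conf"],atz(c,"wrist",l["uv"],z))
cv2.imwrite('pics/c4.png',cv2.resize(im[0:400,210:410],None,fx=1.5,fy=1.5))
```

```text
[ 0.4888 -0.1947  0.2002] [[ 0.042   0.9991 -0.0002]
 [ 0.9991 -0.042   0.0007]
 [ 0.0007 -0.0002 -1.    ]] 10.375 0.46735141849918066
handle [310.6, 230.3] 0.64 [ 0.4848 -0.2027  0.045 ]
drag_tip [305.6, 124.4] 0.63 [ 0.485  -0.1174  0.065 ]
limit_tip [301.2, 49.1] 0.63 [ 0.4841 -0.0599  0.065 ]
index [313.1, 125.4] 0.68 [ 0.4905 -0.1184  0.065 ]
```

View pics/c4.png

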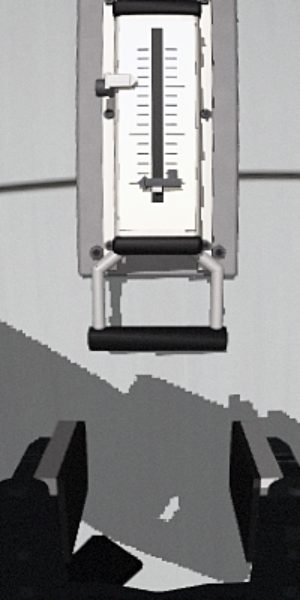

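The link was released in the saddles. The crop shows the scale with the marker at crop (131,82), the drag pointer and index at (158,184), and the stirrup bar at (158,338). I'll hook the stirrup with closed fingers so the camera keeps watching the scale.

Call:
arm_command(
  commands=[
    {"slide": [2.1, -0.15, 5], "turn": [0, 0, 0]},
    {"slide": [2.1, -0.15, 8], "turn": [0, 0, 0]},
    {"slide": [2.1, -0.15, 8], "turn": [0, 0, 0]},
    {"slide": [2.1, -0.15, 8], "turn": [0, 0, 0]},
    {"slide": [2.1, -0.15, 10], "turn": [0, 0, 0]},
    {"slide": [2.1, -0.15, 12], "turn": [0, 0, 0]},
    {"slide": [2.1, -0.15, 14], "turn": [0, 0, 0]},
    {"slide": [2.1, -0.15, 15.5], "turn": [0, 0, 0]},
    {"slide": [2.1, -0.15, 17], "turn": [0, 0, 0]},
    {"slide": [2.1, -0.15, 17], "turn": [0, 0, 0]},
    {"slide": [2.1, -0.15, 17], "turn": [0, 0, 0]},
  ],
  fingers=0,
)

```text
clock: 12.15
position: [0.4888, -0.1741, 0.0309]
tcp_rot: [0.721, 0.692, 0.0, 0.0]
wrist_force: [0.7, -0.1, 0.5]
width: -0.002
gripper_force: 0.0
```

```bash
cat > look.py <<'E'
from h import *
import sys
np.set_printoptions(precision=4,suppress=True,linewidth=200)
s=sensors.observe();print(s["position"],s["wrist_force"],s["clock"],s["width"])
ty=np.array([.04,.9992])
c,im,d=snap("wrist",sys.argv[1]+".png");V=np.array(c["view"])
for t,z in [("fork_seat",.045),("handle",.045),("drag_tip",.065),("limit_tip",.065),("index",.065)]:
    for l in landmark_of("wrist",t)[:2]:
        p=atz(c,"wrist",l["uv"],z); print(t,np.array(l["uv"]),round(l["conf"],2),p,"ty",p[:2]@ty)
E
python3 look.py w5
python3 -c "
import cv2
im=cv2.imread('pics/w5.png');cv2.imwrite('pics/c5.png',cv2.resize(im[20:420,190:450],None,fx=1.5,fy=1.5))"
```

```text
[ 0.4888 -0.1741  0.0309] [ 0.7045 -0.0969  0.4521] 12.15 -0.0023194006349028526
handle [314.4 368. ] 0.7 [ 0.4878 -0.1981  0.045 ] ty -0.17841816473002667
drag_tip [293.7 163.9] 0.81 [ 0.4852 -0.115   0.065 ] ty -0.09554775927970216
limit_tip [317.2 371.4] 0.22 [ 0.4893 -0.1855  0.065 ] ty -0.16574890846883866
index [314.5 164.5] 0.62 [ 0.4912 -0.1155  0.065 ] ty -0.09574318848007983
```

View pics/c5.png

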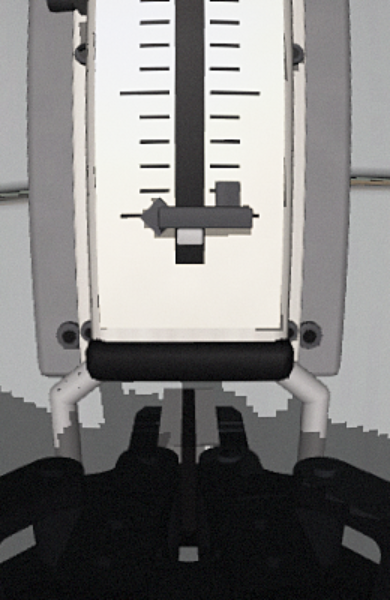

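The crop shows the drag pointer tip at about (147,215), level with the first tick. The fingers are inside the stirrup, and the marker clip is at the upper left edge. Drawing out partway first.

Call:
arm_command(
  commands=[
    {"slide": [-0.4, 0, 0], "turn": [0, 0, 0]},
    {"slide": [-0.8, 0, 0], "turn": [0, 0, 0]},
    {"slide": [-1.2, 0, 0], "turn": [0, 0, 0]},
    {"slide": [-1.6, 0, 0], "turn": [0, 0, 0]},
    {"slide": [-2.0, 0, 0], "turn": [0, 0, 0]},
    {"slide": [-2.4, 0, 0], "turn": [0, 0, 0]},
    {"slide": [-2.8, 0, 0], "turn": [0, 0, 0]},
    {"slide": [-3.2, 0, 0], "turn": [0, 0, 0]},
    {"slide": [-3.6, 0, 0], "turn": [0, 0, 0]},
    {"slide": [-4.0, 0, 0], "turn": [0, 0, 0]},
    {"slide": [-4.0, 0, 0], "turn": [0, 0, 0]},
    {"slide": [-4.0, 0, 0], "turn": [0, 0, 0]},
  ],
)

```text
clock: 13.95
position: [0.4865, -0.2129, 0.0301]
tcp_rot: [0.722, 0.692, 0.001, -0.001]
wrist_force: [0.7, 6.5, 1.9]
width: 0.001
gripper_force: 3.2
```

```bash
python3 look.py w6
python3 -c "
import cv2
im=cv2.imread('pics/w6.png');cv2.imwrite('pics/c6.png',cv2.resize(im[20:220,220:400],None,fx=3,fy=3,interpolation=cv2.INTER_CUBIC))"
```

```text
[ 0.4865 -0.2129  0.0301] [0.712  6.5157 1.943 ] 13.95 0.001057751708554026
handle [295.5  49.8] 0.24 [ 0.484  -0.1157  0.045 ] ty -0.09622157603507965
drag_tip [296.8  46.3] 0.68 [ 0.4853 -0.1196  0.065 ] ty -0.10012814178342394
index [318.5  44.4] 0.92 [ 0.4915 -0.1193  0.065 ] ty -0.09959276219056803
```

View pics/c6.png

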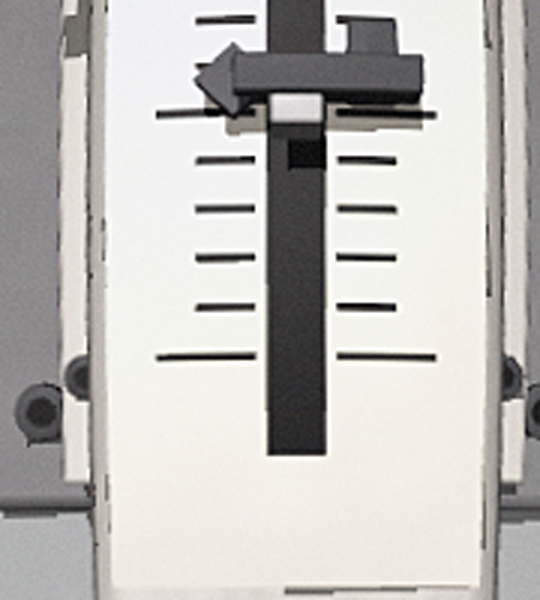

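Force of 6.5 N confirms the link carries the load, and the pointer has moved about 29 mm. Going on, the marker would leave the camera's view. So I'll ease home, measure pointer against marker from above, and then draw the exact remainder.

Call:
arm_command(
  commands=[
    {"slide": [0.5, 0, 0], "turn": [0, 0, 0]},
    {"slide": [1.0, 0, 0], "turn": [0, 0, 0]},
    {"slide": [1.5, 0, 0], "turn": [0, 0, 0]},
    {"slide": [2.0, 0, 0], "turn": [0, 0, 0]},
    {"slide": [2.5, 0, 0], "turn": [0, 0, 0]},
    {"slide": [3.0, 0, 0], "turn": [0, 0, 0]},
    {"slide": [3.5, 0, 0], "turn": [0, 0, 0]},
    {"slide": [4.0, 0, 0], "turn": [0, 0, 0]},
    {"slide": [4.0, 0, 0], "turn": [0, 0, 0]},
    {"slide": [4.0, 0, -3], "turn": [0, 0, 0]},
    {"slide": [4.0, 0, -6], "turn": [0, 0, 0]},
    {"slide": [4.0, 0, -9], "turn": [0, 0, 0]},
  ],
)

```text
clock: 15.75
position: [0.4882, -0.174, 0.1212]
tcp_rot: [0.721, 0.692, -0.0, 0.0]
wrist_force: [0.4, 0.4, -0.2]
width: -0.0
gripper_force: 0.0
```

Call:
arm_command(
  commands=[
    {"slide": [4.5, 0, 0], "turn": [0, 0, 0]},
    {"slide": [4.5, 0, 0], "turn": [0, 0, 0]},
    {"slide": [4.5, 0, 0], "turn": [0, 0, 0]},
    {"slide": [4.5, 0, 0], "turn": [0, 0, 0]},
  ],
)

```text
clock: 16.25
position: [0.4901, -0.1296, 0.1201]
tcp_rot: [0.722, 0.692, -0.0, -0.0]
wrist_force: [-0.0, -0.2, -0.3]
width: 0.003
gripper_force: 0.0
```

```bash
python3 look.py w7
python3 - <<'E'
from h import *
im=cv2.imread('pics/w7.png',0); print(im.shape)
# ascii map of the scale's left part
b=im[20:260:3,270:350:1]
for i,r in enumerate(b): print(20+3*i,''.join("#*+=-. "[min(6,int(x)//37)] for x in r))
E
```

```text
[ 0.4901 -0.1296  0.1201] [-0.0193 -0.1684 -0.2901] 16.25 0.003296621202405133
fork_seat [318.8  19.9] 0.57 [0.4979 0.0082 0.045 ] ty 0.028082087017061993
drag_tip [303.4 193.4] 0.57 [ 0.4855 -0.0922  0.065 ] ty -0.07272220195745922
limit_tip [296.3 144.2] 0.79 [ 0.483  -0.0659  0.065 ] ty -0.04648176883092197
index [315.9 243.1] 0.66 [ 0.4911 -0.12    0.065 ] ty -0.10026648067683308
(480, 640)
20 =============+************************+-------------------=+*+****+*+*+++++*+*+*
23 =============-*#*******##*##*#*###**#*+====================*#*******************
26 ====------====+#########*#************+++++++++++++++++++++*********#######*****
29          .#======------------+=*++++++***************++*+*++++**+.----------====
32          .**-====-..........-*+++++++++++***++++++++++++++++++*++..........--===
35          .**=-===============***++++++++++++++++++++++++++++++**+==========-=**+
38          .+***+==++++++++++++***-  .++++++++++++++++++++++++++****+++++++++++***
41          .+***+=-+**************-        .+++++++++++++++++++ *#****************
44 .-+*++.  .+****=--+********
[... 5342 characters left out ...]
         .+#########.                           
236 -.    .  =-.-                            .+#########.                           
239 -.   ..  =---         -****++*+*++++**** .+#########. =*+++*+*+++++++++=.       
242 =.   ... =---.                           .+#########.                           
245 =. .  .. =--..                           .+*+++++++#.                           
248 +.... .. ==-..                           -=-.......+.                           
251 +-. .... ==-..                           -+-.......+.                           
254 +-...... ==-..                           .+#########.                           
257 +-...... .+-..                            ..........
```

Fine measurement: the pointer reads about 27 mm and the marker about 52 mm, so 25.2 mm remain (the network says 26.2). From the previous 4.0 cm pull, the target is about 6.5 cm. Re-hooking.

Call:
arm_command(
  commands=[
    {"slide": [-4.5, 0, 0], "turn": [0, 0, 0]},
    {"slide": [-4.5, 0, 0], "turn": [0, 0, 0]},
    {"slide": [-4.5, 0, 2], "turn": [0, 0, 0]},
    {"slide": [-4.5, 0, 4], "turn": [0, 0, 0]},
    {"slide": [-4.5, 0, 6], "turn": [0, 0, 0]},
    {"slide": [-4.5, 0, 8], "turn": [0, 0, 0]},
    {"slide": [-4.5, 0, 9], "turn": [0, 0, 0]},
    {"slide": [-4.5, 0, 9], "turn": [0, 0, 0]},
    {"slide": [-4.5, 0, 9], "turn": [0, 0, 0]},
  ],
)

```text
clock: 17.68
position: [0.4889, -0.174, 0.0311]
tcp_rot: [0.721, 0.693, 0.0, 0.001]
wrist_force: [-0.7, -0.1, 0.1]
width: 0.006
gripper_force: 0.0
```

Call:
arm_command(
  commands=[
    {"slide": [-0.6, 0, 0], "turn": [0, 0, 0]},
    {"slide": [-1.2, 0, 0], "turn": [0, 0, 0]},
    {"slide": [-1.8, 0, 0], "turn": [0, 0, 0]},
    {"slide": [-2.4, 0, 0], "turn": [0, 0, 0]},
    {"slide": [-3.0, 0, 0], "turn": [0, 0, 0]},
    {"slide": [-3.6, 0, 0], "turn": [0, 0, 0]},
    {"slide": [-4.2, 0, 0], "turn": [0, 0, 0]},
    {"slide": [-4.8, 0, 0], "turn": [0, 0, 0]},
    {"slide": [-5.3, 0, 0], "turn": [0, 0, 0]},
    {"slide": [-5.8, 0, 0], "turn": [0, 0, 0]},
    {"slide": [-6.0, 0, 0], "turn": [0, 0, 0]},
    {"slide": [-6.0, 0, 0], "turn": [0, 0, 0]},
  ],
)

```text
clock: 19.18
position: [0.4859, -0.2316, 0.0301]
tcp_rot: [0.722, 0.692, 0.002, -0.002]
wrist_force: [1.8, 10.3, 3.1]
width: -0.001
gripper_force: 5.1
```

Call:
arm_command(
  commands=[
    {"slide": [-0.2, 0, 0], "turn": [0, 0, 0]},
    {"slide": [-0.4, 0, 0], "turn": [0, 0, 0]},
    {"slide": [-0.55, 0, 0], "turn": [0, 0, 0]},
    {"slide": [-0.55, 0, 0], "turn": [0, 0, 0]},
    {"slide": [-0.55, 0, 0], "turn": [0, 0, 0]},
    {"slide": [-0.55, 0, 0], "turn": [0, 0, 0]},
    {"slide": [-0.55, 0, 0], "turn": [0, 0, 0]},
    {"slide": [-0.55, 0, 0], "turn": [0, 0, 0]},
    {"slide": [-0.55, 0, 0], "turn": [0, 0, 0]},
    {"slide": [-0.55, 0, 0], "turn": [0, 0, 0]},
    {"slide": [-0.55, 0, 0], "turn": [0, 0, 0]},
    {"slide": [-0.55, 0, 0], "turn": [0, 0, 0]},
  ],
)

```text
clock: 20.68
position: [0.4856, -0.2366, 0.03]
tcp_rot: [0.722, 0.692, 0.002, -0.002]
wrist_force: [2.5, 10.8, 4.0]
width: 0.004
gripper_force: 5.6
```

Call:
arm_command(
  commands=[
    {"slide": [-0.13, 0, 0], "turn": [0, 0, 0]},
    {"slide": [-0.13, 0, 0], "turn": [0, 0, 0]},
    {"slide": [-0.13, 0, 0], "turn": [0, 0, 0]},
    {"slide": [-0.13, 0, 0], "turn": [0, 0, 0]},
    {"slide": [-0.13, 0, 0], "turn": [0, 0, 0]},
    {"slide": [-0.13, 0, 0], "turn": [0, 0, 0]},
    {"slide": [-0.13, 0, 0], "turn": [0, 0, 0]},
    {"slide": [-0.13, 0, 0], "turn": [0, 0, 0]},
    {"slide": [-0.13, 0, 0], "turn": [0, 0, 0]},
    {"slide": [-0.13, 0, 0], "turn": [0, 0, 0]},
  ],
)

```text
clock: 21.92
position: [0.4856, -0.2377, 0.03]
tcp_rot: [0.722, 0.692, 0.002, -0.003]
wrist_force: [4.0, 11.5, 2.9]
width: 0.003
gripper_force: 5.8
```

Call:
arm_command(
  commands=[
    {"slide": [0.5, 0, 0], "turn": [0, 0, 0]},
    {"slide": [1.0, 0, 0], "turn": [0, 0, 0]},
    {"slide": [1.6, 0, 0], "turn": [0, 0, 0]},
    {"slide": [2.2, 0, 0], "turn": [0, 0, 0]},
    {"slide": [2.8, 0, 0], "turn": [0, 0, 0]},
    {"slide": [3.4, 0, 0], "turn": [0, 0, 0]},
    {"slide": [4.0, 0, 0], "turn": [0, 0, 0]},
    {"slide": [4.6, 0, 0], "turn": [0, 0, 0]},
    {"slide": [5.2, 0, 0], "turn": [0, 0, 0]},
    {"slide": [5.8, 0, 0], "turn": [0, 0, 0]},
    {"slide": [6.3, 0, 0], "turn": [0, 0, 0]},
    {"slide": [6.7, 0, 0], "turn": [0, 0, 0]},
  ],
)

```text
clock: 23.42
position: [0.4881, -0.1735, 0.0301]
tcp_rot: [0.721, 0.692, -0.0, -0.0]
wrist_force: [-0.5, 0.3, 0.3]
width: 0.002
gripper_force: 0.0
```

Call:
arm_command(
  commands=[
    {"slide": [0, 0, 0], "turn": [0, 0, 0]},
    {"slide": [0, 0, -3], "turn": [0, 0, 0]},
    {"slide": [0, 0, -6], "turn": [0, 0, 0]},
    {"slide": [0, 0, -9], "turn": [0, 0, 0]},
    {"slide": [4.5, 0, -9], "turn": [0, 0, 0]},
    {"slide": [4.5, 0, -9], "turn": [0, 0, 0]},
    {"slide": [4.5, 0, -9], "turn": [0, 0, 0]},
    {"slide": [4.5, 0, -9], "turn": [0, 0, 0]},
  ],
)

```text
clock: 24.42
position: [0.49, -0.1294, 0.12]
tcp_rot: [0.722, 0.692, -0.0, -0.0]
wrist_force: [-0.5, -0.6, 0.1]
width: -0.003
gripper_force: 0.0
```

```bash
python3 look.py w8
python3 - <<'E'
from h import *
im=cv2.imread('pics/w8.png',0)
b=im[110:260:2,270:350:1]
for i,r in enumerate(b): print(110+2*i,''.join("#*+=-. "[min(6,int(x)//37)] for x in r))
E
```

```text
[ 0.49   -0.1294  0.12  ] [-0.4579 -0.6373  0.0639] 24.425 -0.0031529900860364285
fork_seat [318.6  20.4] 0.77 [0.4978 0.008  0.045 ] ty 0.027948823985014724
drag_tip [303.8 148.3] 0.65 [ 0.4868 -0.068   0.065 ] ty -0.04848399259679038
limit_tip [296.  143.3] 0.93 [ 0.4828 -0.0652  0.065 ] ty -0.0458101356693518
index [318.2 242. ] 0.87 [ 0.4923 -0.1192  0.065 ] ty -0.09944065385137901
110       .=--.                              .#*********-                           
112        ---.                              .#*********=                           
114        =--.                 .==--------. .#*********-  -----=====.              
116        =-.=.                             .#********#=                           
118        +-.=.                             .#*********=                           
120        =-.+.                             .#********#=                           
122        =--..                .==========  .#********#= .===**++++*=              
124        +--.-                             .#********#=                           
126        ++-..               
[... 4897 characters left out ...]
 
242 =.  .    +--..                           .+#########.                           
244 =.   ... =--..                           -+*+++++++#.                           
246 =..... . ---..                           -+*++**+*+#.                           
248 +.. ...  ==-..                           -=-.......+-                           
250 +.. .... ==-..                           -=-.......+-                           
252 +-...... ==-..                           -++======-*.                           
254 +-. .... -=--.                           .+#########.                           
256 +-...... .+--.                           .=+++++++++.                           
258 =. .......+-..
```

The pointer now sits level with the marker's tip: rows 147 against about 145–147 by shape, while the network suggests up to 2.7 mm short. I'll repeat the pull 1 mm further to centre it and hold again.

Call:
arm_command(
  commands=[
    {"slide": [-4.5, 0, 0], "turn": [0, 0, 0]},
    {"slide": [-4.5, 0, 0], "turn": [0, 0, 0]},
    {"slide": [-4.5, 0, 2], "turn": [0, 0, 0]},
    {"slide": [-4.5, 0, 4], "turn": [0, 0, 0]},
    {"slide": [-4.5, 0, 6], "turn": [0, 0, 0]},
    {"slide": [-4.5, 0, 8], "turn": [0, 0, 0]},
    {"slide": [-4.5, 0, 9], "turn": [0, 0, 0]},
    {"slide": [-4.5, 0, 9], "turn": [0, 0, 0]},
    {"slide": [-4.5, 0, 9], "turn": [0, 0, 0]},
  ],
)

```text
clock: 25.85
position: [0.4889, -0.1738, 0.0311]
tcp_rot: [0.721, 0.693, 0.0, 0.001]
wrist_force: [0.9, -1.3, -0.4]
width: 0.001
gripper_force: 0.0
```

Call:
arm_command(
  commands=[
    {"slide": [-0.6, 0, 0], "turn": [0, 0, 0]},
    {"slide": [-1.2, 0, 0], "turn": [0, 0, 0]},
    {"slide": [-1.8, 0, 0], "turn": [0, 0, 0]},
    {"slide": [-2.4, 0, 0], "turn": [0, 0, 0]},
    {"slide": [-3.0, 0, 0], "turn": [0, 0, 0]},
    {"slide": [-3.6, 0, 0], "turn": [0, 0, 0]},
    {"slide": [-4.2, 0, 0], "turn": [0, 0, 0]},
    {"slide": [-4.8, 0, 0], "turn": [0, 0, 0]},
    {"slide": [-5.3, 0, 0], "turn": [0, 0, 0]},
    {"slide": [-5.8, 0, 0], "turn": [0, 0, 0]},
    {"slide": [-6.2, 0, 0], "turn": [0, 0, 0]},
    {"slide": [-6.3, 0, 0], "turn": [0, 0, 0]},
  ],
)

```text
clock: 27.35
position: [0.4857, -0.2343, 0.03]
tcp_rot: [0.722, 0.692, 0.002, -0.002]
wrist_force: [2.7, 10.8, 3.6]
width: -0.001
gripper_force: 5.5
```

Call:
arm_command(
  commands=[
    {"slide": [-0.2, 0, 0], "turn": [0, 0, 0]},
    {"slide": [-0.4, 0, 0], "turn": [0, 0, 0]},
    {"slide": [-0.48, 0, 0], "turn": [0, 0, 0]},
    {"slide": [-0.48, 0, 0], "turn": [0, 0, 0]},
    {"slide": [-0.48, 0, 0], "turn": [0, 0, 0]},
    {"slide": [-0.48, 0, 0], "turn": [0, 0, 0]},
    {"slide": [-0.48, 0, 0], "turn": [0, 0, 0]},
    {"slide": [-0.48, 0, 0], "turn": [0, 0, 0]},
    {"slide": [-0.48, 0, 0], "turn": [0, 0, 0]},
    {"slide": [-0.48, 0, 0], "turn": [0, 0, 0]},
    {"slide": [-0.48, 0, 0], "turn": [0, 0, 0]},
    {"slide": [-0.48, 0, 0], "turn": [0, 0, 0]},
  ],
)

```text
clock: 28.85
position: [0.4855, -0.2384, 0.0299]
tcp_rot: [0.722, 0.692, 0.002, -0.003]
wrist_force: [2.5, 11.8, 4.3]
width: -0.0
gripper_force: 5.9
```

Call:
arm_command(
  commands=[
    {"slide": [0, 0, 0], "turn": [0, 0, 0]},
    {"slide": [0, 0, 0], "turn": [0, 0, 0]},
    {"slide": [0, 0, 0], "turn": [0, 0, 0]},
    {"slide": [0, 0, 0], "turn": [0, 0, 0]},
  ],
)

```text
clock: 29.35
position: [0.4855, -0.2384, 0.0299]
tcp_rot: [0.722, 0.692, 0.002, -0.003]
wrist_force: [2.9, 12.2, 4.8]
width: -0.001
gripper_force: 5.9
```

Call:
arm_command(
  commands=[
    {"slide": [0.5, 0, 0], "turn": [0, 0, 0]},
    {"slide": [1.0, 0, 0], "turn": [0, 0, 0]},
    {"slide": [1.6, 0, 0], "turn": [0, 0, 0]},
    {"slide": [2.2, 0, 0], "turn": [0, 0, 0]},
    {"slide": [2.8, 0, 0], "turn": [0, 0, 0]},
    {"slide": [3.4, 0, 0], "turn": [0, 0, 0]},
    {"slide": [4.0, 0, 0], "turn": [0, 0, 0]},
    {"slide": [4.6, 0, 0], "turn": [0, 0, 0]},
    {"slide": [5.2, 0, 0], "turn": [0, 0, 0]},
    {"slide": [5.8, 0, 0], "turn": [0, 0, 0]},
    {"slide": [6.3, 0, 0], "turn": [0, 0, 0]},
    {"slide": [6.78, 0, 0], "turn": [0, 0, 0]},
  ],
)

```text
clock: 30.85
position: [0.4881, -0.1735, 0.0301]
tcp_rot: [0.721, 0.692, -0.0, -0.0]
wrist_force: [-0.3, -1.0, -0.2]
width: -0.001
gripper_force: 0.0
```

Call:
arm_command(
  commands=[
    {"slide": [0, 0, 0], "turn": [0, 0, 0]},
    {"slide": [0, 0, -3], "turn": [0, 0, 0]},
    {"slide": [0, 0, -6], "turn": [0, 0, 0]},
    {"slide": [0, 0, -9], "turn": [0, 0, 0]},
    {"slide": [4.5, 0, -9], "turn": [0, 0, 0]},
    {"slide": [4.5, 0, -9], "turn": [0, 0, 0]},
    {"slide": [4.5, 0, -9], "turn": [0, 0, 0]},
    {"slide": [4.5, 0, -9], "turn": [0, 0, 0]},
  ],
)

```text
clock: 31.85
position: [0.4901, -0.1294, 0.12]
tcp_rot: [0.722, 0.692, -0.0, -0.0]
wrist_force: [0.5, 0.1, 0.2]
width: 0.003
gripper_force: 0.0
```

```bash
python3 look.py w9
python3 - <<'E'
from h import *
im=cv2.imread('pics/w9.png',0)
for i in list(range(134,158))+[196,198,240,242]: print(i,''.join("#*+=-. "[min(6,int(x)//37)] for x in im[i,270:350]))
# link: depth of pins/bar ahead
c,im,d=snap("wrist");V=np.array(c["view"])
for v in (10,20,30,40,50):
    o,r=ray(c,"wrist",(320,v));print(v,o+r*d[v,320]/(V[2,:3]@r))
E
```

```text
[ 0.4901 -0.1294  0.12  ] [0.4991 0.1057 0.2426] 31.85 0.002818562193482608
fork_seat [317.4  20.9] 0.65 [0.4971 0.0077 0.045 ] ty 0.0276237278996853
drag_tip [305.3 147.6] 0.91 [ 0.4876 -0.0677  0.065 ] ty -0.048117190837902786
limit_tip [295.7 143.7] 0.89 [ 0.4827 -0.0654  0.065 ] ty -0.04601982649264039
index [317.6 239.8] 0.79 [ 0.4921 -0.118   0.065 ] ty -0.09818540368323685
134        ==-.                              .#********#.   -*+++++++*              
135        ==.-.                             .#********#.   -*+++++++*              
136        ==.-                              .#********#.   -*+++++++*              
137 .      ==.-.                             .#********#.   -*+++++++*              
138 +=-====+=.-                              .#********#.   +++++++++*.             
139 ..-+***+=--.       ... .           =-    .#********#.   +++++++++*.             
140 ..----------.........---.    .-...=++.-. .#********#.  =*++++++++*.             
141 .....................-=--.  .+*+++++++*= -##**##**##- .##**+******.             
142 ......................=.--    .=+
[... 1167 characters left out ...]
-.                             .*#******##.                           
157 #######*=-..                             .*#******##-                           
196         =---         .=+++++==+++++++++= -*###*##*##-  +++++++++++++++++-       
198         =---.                            -*####*####-                           
240 =. . ... =---.        -+++++++++++++++++ .+#########. -++++++++++++++++=.       
242 =.   ... +--..                           .+#########.                           
10 [0.49871369 0.01245101 0.05277743]
20 [0.49846866 0.00639394 0.05206936]
30 [0.49832628 0.00162571 0.0473285 ]
40 [4.98466453e-01 7.87639122e-05 3.01523110e-02]
50 [ 0.49801906 -0.00849243  0.03804768]
```

Both tips meet at row 146, so they are level. The link's top is at 53 mm (seated), the index reads zero (gauge home), and the arm is clear.

```bash
python3 -c "
from station import bot
print(bot.job_done())"
```

```text
the job is handed in; nothing more can be done
None
```

The job is handed in at about 32 s of the 59 s limit: the long link is seated in both saddles, the gauge was drawn to the limit marker and held for over a second at about 12 N, then eased home, with the drag pointer left level with the marker to within about 2 mm. No pass/fail verdict was returned.

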